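# Make up a ball batch on the spring checker

## Robot

A 6-joint arm with a two-finger parallel gripper is mounted at the origin on the work surface. World frame = base frame: x ahead of the robot, y to its left, z up, the work surface at z = 0. Lengths are in m, angles in rad, forces in N, time in s.
With the tool pointing down it reaches from about 0.325 to 1 m from the base axis. Payload 5.1 kg.
Tool frame: the origin (TCP) lies on the centre line of the jaws, within the pads' length; the fingertips stand 8 mm ahead of it and the grasp point (between the pads) lies 11 mm behind it; z points along the fingers, y is the line along which they close (so a half turn about z gives the same grasp; the last joint's range is limited). The gripper opens to 85 mm and grips with 20 to 120 N. Pads are 22 mm wide; open, the fingers measure 114 mm over their backs; the gripper's body (76 mm by 85 mm) begins 54 mm behind the grasp point. The pads swing forward as they close: fully open they stand 13 mm farther back than shut.
Start: joints at [1.04, 0.124, 1.65, -0, 1.367, -0.083], TCP at [0.281, 0.586, 0.239] pointing down, gripper open.
Joint ranges: [-2.61, 2.61], [-1.02, 2.33], [0.03, 2.71], [-1.35, 4.49], [0.32, 2.68], [-2.91, 2.91]. Speed limits (rad/s): [2.57, 2.57, 3.14, 3.14, 3.14, 3.14].

## Interface

Orientations are given as a rotation vector (axis times angle).
In Python, from cell import env gives the robot as it stands.
- The arm moves only by the tool send_rows, never from a script. Its argument "moves" is a list of rows, each a list of 7 numbers: the shift along the tool's x, y, z as a fraction of full scale, then the turn, a rotation vector about the tool's x, y, z as a fraction of full scale, then the finger opening in mm, from 0 to 85.4. In form: [[x, y, z, wx, wy, wz, gripper], ...]. A call has 1 to 12 rows; each row is the pose to reach, as a shift and turn from the pose commanded when the call began, along the tool's axes at that moment; what a row does not reach only later rows make up. Full scale, the value 1, is 0.25 m for a shift and 60 degrees for a turn. A row lasts 1/8 s, in which the tool goes at most 62.5 mm and 10.7 degrees, less where a joint would pass 70% of its speed; a pose out of reach is approached as far as the arm can. A call with a number of a shift or a turn outside -1 to 1 is refused whole. A call with a gripper value outside its range is refused whole. The fingers move at their own pace and stop on an object; the grip force is fixed at half the most. Time passes only in rows, so rows that repeat a pose let the fingers close. It gives the time, the measured TCP pose, the force, the opening and the grip force at its end, in the units of the state.
- env.get_obs(): the state, without advancing time (a new reading comes with each control period).
- env.read_camera(name): name is "scene" or "top" or "wrist"; returns a dict with "pixels" (420x560x3 uint8, red, green, blue), "fx", "fy", "cx", "cy" (pixels), "distortion" ([k1, k2, p1, p2, k3] as OpenCV has them; the pictures are not rectified), "position" and "orientation" of the camera in the world; the wrist camera has in their place "hand_eye" (4x4, takes a point from camera to tool coordinates, whose origin is the TCP and whose axes are the flange's). Camera axes: x right, y down, z forward; pixel columns grow to the right and rows downward; lengths in m; the calibration is good to about 2 mm. A picture is of the moment at which its call begins: read the wrist's pose just before it. There is no depth.
- env.sign_off(): hands the job in; it is judged then, once.
The state is a dict: "t": time; "qpos": joint angles; "qd": joint speeds; "joint_torque": joint torques, N m; "eef_pos": TCP position; "ee_rot": TCP orientation; "contact_force": force on the tool from outside, world axes, zero at the start; "moment": the same for the moment, N m; "gripper_width": opening from 0.0 (shut) to 1.0 (fully open); "finger_force": force on a finger pad.
Only numpy, scipy, OpenCV 4.12 (cv2) and the standard library are available. Lean on these libraries where they do the work, as an engineer would, in place of code of your own. Each camera call takes 0.05 s, during which the arm holds its last target. There are 200 camera calls.

## Task

Pick up the steel scoop and pour its bearing balls into the hanging pan of the batch checker until their weight alone brings the pan fully down onto its stop; no ball may be spilled, though any surplus can stay in the scoop. Then put the scoop back down on the open bench, standing flat and clear of the checker, without disturbing the other things on the bench.

Things in the scene. Friction and masses are not known exactly. Their poses are not given: they have to be found in the camera images.
- scoop: loose steel scoop, 0.28 kg, 160 x 80 mm, holding six balls. Origin under mid floor; +x to the open mouth, z up. Inside 64 mm wide; floor (4 mm thick) flat for x -50 to 50 mm, then a 25 degree ramp rises to the mouth lip. Balls roll out once tipped nose-down well past 25 degrees (35 to 50 empties it). Back wall at x -54 mm, walls 50 mm high, side walls follow the ramp 38 mm above it
- scoop_handle (a point): centre of the scoop's wooden cross handle, 5 mm ahead of the scoop's origin and 100 mm above its underside: a bar 16 mm thick (scoop x), 84 mm long (scoop y), 32 mm high (z 84 to 116 mm), free in front, behind and above, carried by a flat strap at either end
- scoop_mouth (a point): middle of the lip of the scoop's mouth, at x = 104, y = 0, z = 29 mm in the scoop's frame
- stand: batch checker, fixed; may be left or right of the scoop. Origin on the bench under the pan's centre, z up, x towards its column. Green base 300 x 190 x 12 mm (x -105 to 195 mm), 28 mm steel column at x 155 mm, 295 mm high; its top arm carries a 26 mm brass spring-balance tube at x 110 mm (186 to 280 mm high) that holds the pan by a thin rod. Pan open above and on its other three sides
- pan (a joint): how far the pan has sunk, m: 0 empty and up, 0.035 down on the rubber-capped stop below it. It moves straight down against a spring: starts to sink at 1.5 N of load, reaches the stop at 3.6 N (usually at the fourth or fifth of the six balls; all six are always enough)
- pan_in (a point): centre of the inner floor of the pan, 89 mm above the bench while the pan is up; axes as the stand's. The pan is a square open aluminium tray, 158 mm outside, 150 mm inside, its rim 46 mm above this point (135 mm above the bench while up)
- ball1: bright steel bearing ball, 30 mm diameter, about 0.09 kg, in the scoop at the start; origin at its centre, axes turn as it rolls
- ball2: bright steel bearing ball, 30 mm diameter, about 0.09 kg, in the scoop at the start; origin at its centre, axes turn as it rolls
- ball3: bright steel bearing ball, 30 mm diameter, about 0.09 kg, in the scoop at the start; origin at its centre, axes turn as it rolls
- ball4: bright steel bearing ball, 30 mm diameter, about 0.09 kg, in the scoop at the start; origin at its centre, axes turn as it rolls
- ball5: bright steel bearing ball, 30 mm diameter, about 0.09 kg, in the scoop at the start; origin at its centre, axes turn as it rolls
- ball6: bright steel bearing ball, 30 mm diameter, about 0.09 kg, in the scoop at the start; origin at its centre, axes turn as it rolls
- star_knob: bystander: black four-lobed clamp knob, 72 mm across, 47 mm high with its stud, loose between the work areas; origin under its centre
- star_knob2: bystander: second such clamp knob, nearer the robot on its right
- spray_can: bystander: dark aerosol can, 54 mm diameter, 150 mm tall, standing beyond the work areas near the middle; origin under its centre
- tub: bystander: white plastic bowl, 90 mm across, 50 mm high, near the robot on its left; origin under its centre
- wrench: bystander: steel open-ended wrench, 180 mm long, lying flat near the middle
Things that resemble listed ones, but are neither listed nor needed, are in the scene too. Several things have the shape of the scoop; the one meant has the colours described above.

How it is judged:
On the way, in this order (a step that is already met when the one before it is completed fails the run):
1. the scoop is lifted off the bench, level (height (world z) of scoop above 0.05 m and angle between scoop's own z axis and vertical below 0.3 rad), for 0.1 s.
2. the scoop is tipped by more than 20 degrees with its mouth above the pan, while the pan is still up (angle between scoop's own z axis and vertical above 0.35 rad and horizontal distance between scoop_mouth and pan_in below 0.11 m and z of scoop_mouth in the frame of pan_in above 0.01 m and value of joint pan below 0.028 m).
3. the pan is down on its stop, with neither robot nor scoop touching the checker (value of joint pan above 0.033 m and contact force between each of the fingers, the arm, scoop and stand below 0.3 N), for 0.2 s.
At the end, for the whole second after the job is handed in: The pan is within 2 mm of its stop, pressed down by the balls alone; every ball is inside the pan or inside the scoop, none spilled; the scoop stands at rest flat on the bench (within 10 mm of its level, tilted less than 0.1 rad), not touching the checker (all of step 3 and height (world z) of scoop between -0.01 and 0.01 m and angle between scoop's own z axis and vertical below 0.1 rad and linear speed of scoop below 0.03 m/s and ((x of ball1 in the frame of pan_in between -0.075 and 0.075 m and y of ball1 in the frame of pan_in between -0.075 and 0.075 m and z of ball1 in the frame of pan_in between 0 and 0.06 m) or (x of ball1 in the frame of scoop between -0.055 and 0.11 m and y of ball1 in the frame of scoop between -0.036 and 0.036 m and z of ball1 in the frame of scoop between 0 and 0.07 m)) and ((x of ball2 in the frame of pan_in between -0.075 and 0.075 m and y of ball2 in the frame of pan_in between -0.075 and 0.075 m and z of ball2 in the frame of pan_in between 0 and 0.06 m) or (x of ball2 in the frame of scoop between -0.055 and 0.11 m and y of ball2 in the frame of scoop between -0.036 and 0.036 m and z of ball2 in the frame of scoop between 0 and 0.07 m)) and ((x of ball3 in the frame of pan_in between -0.075 and 0.075 m and y of ball3 in the frame of pan_in between -0.075 and 0.075 m and z of ball3 in the frame of pan_in between 0 and 0.06 m) or (x of ball3 in the frame of scoop between -0.055 and 0.11 m and y of ball3 in the frame of scoop between -0.036 and 0.036 m and z of ball3 in the frame of scoop between 0 and 0.07 m)) and ((x of ball4 in the frame of pan_in between -0.075 and 0.075 m and y of ball4 in the frame of pan_in between -0.075 and 0.075 m and z of ball4 in the frame of pan_in between 0 and 0.06 m) or (x of ball4 in the frame of scoop between -0.055 and 0.11 m and y of ball4 in the frame of scoop between -0.036 and 0.036 m and z of ball4 in the frame of scoop between 0 and 0.07 m)) and ((x of ball5 in the frame of pan_in between -0.075 and 0.075 m and y of ball5 in the frame of pan_in between -0.075 and 0.075 m and z of ball5 in the frame of pan_in between 0 and 0.06 m) or (x of ball5 in the frame of scoop between -0.055 and 0.11 m and y of ball5 in the frame of scoop between -0.036 and 0.036 m and z of ball5 in the frame of scoop between 0 and 0.07 m)) and ((x of ball6 in the frame of pan_in between -0.075 and 0.075 m and y of ball6 in the frame of pan_in between -0.075 and 0.075 m and z of ball6 in the frame of pan_in between 0 and 0.06 m) or (x of ball6 in the frame of scoop between -0.055 and 0.11 m and y of ball6 in the frame of scoop between -0.036 and 0.036 m and z of ball6 in the frame of scoop between 0 and 0.07 m))).
It fails at once if another loose thing on the bench (clamp knobs, can, tub, wrench) pushed by more than 30 mm (distance of any of star_knob, star_knob2, spray_can, tub, wrench from where it was at the start of the episode above 0.03 m).
It also fails if it takes over 61 s, if anything falls off the work surface, if the arm or the gripper's body presses on something with over 40 N, if the wrist force passes 120 N, or if a joint passes its speed limit or range.

## Working session

There is one attempt and no reset: what is moved stays moved. The work goes in short steps, Python scripts to look and compute and a tool call to move; the robot and the scene stay as the last step left them, time stands still between calls to the robot, and variables do not carry over. Pictures are saved under pics/ and viewed, at most 10 in all, crops included, and the job is handed in when it is done.

Besides the shell and the picture viewer there is one more tool, called after ">>>" as name(argument=value, ...), one argument or row to a line, values as JSON. send_rows: Moves the arm, as the interface text tells. Shift numbers are shares of 0.25 m and turn numbers shares of 60 degrees, none past 1 either way. Its arguments: {"type":"object","properties":{"moves":{"type":"array"}},"required":["moves"]}

```bash
ls; mkdir -p pics; cat > h.py <<'E'
import numpy as np, cv2, sys
from scipy.spatial.transform import Rotation as R
from cell import env
def snap(n,f=None):
    o=env.get_obs(); c=env.read_camera(n)
    if f: cv2.imwrite('pics/'+f,c['pixels'][:,:,::-1])
    return c,o
def campose(c,o=None):
    if 'hand_eye' in c:
        T=np.eye(4);T[:3,:3]=rot(o['ee_rot']);T[:3,3]=o['eef_pos'];M=T@np.array(c['hand_eye']);return M[:3,:3],M[:3,3]
    return rot(c['orientation']),np.array(c['position'])
def rot(v):
    v=np.array(v,float)
    return v if v.shape==(3,3) else (R.from_rotvec(v).as_matrix() if v.size==3 else R.from_quat(v).as_matrix())
def ray(c,px,o=None):
    K=np.array([[c['fx'],0,c['cx']],[0,c['fy'],c['cy']],[0,0,1.]])
    p=cv2.undistortPoints(np.array(px,float).reshape(-1,1,2),K,np.array(c['distortion'])).reshape(-1,2)
    Rm,t=campose(c,o); return t,(np.c_[p,np.ones(len(p))])@Rm.T
def onz(c,px,z,o=None):
    t,d=ray(c,px,o); return t+d*((z-t[2])/d[:,2])[:,None]
def proj(c,P,o=None):
    K=np.array([[c['fx'],0,c['cx']],[0,c['fy'],c['cy']],[0,0,1.]])
    Rm,t=campose(c,o); return cv2.projectPoints(((np.array(P,float).reshape(-1,3)-t)@Rm),np.zeros(3),np.zeros(3),K,np.array(c['distortion']))[0].reshape(-1,2)
E
python3 - <<'E'
from h import *
for n in('top','scene'):
    c,o=snap(n,n+'.png'); print(n,{k:v for k,v in c.items() if k!='pixels'})
print(o)
E
```

```text
pics
top {'fx': 433.0482781404021, 'fy': 433.0482781404021, 'cx': 280.3257400645967, 'cy': 214.0255555426254, 'distortion': array([0.00414118, 0.        , 0.        , 0.        , 0.        ]), 'position': array([ 0.39467415, -0.06965147,  1.24377195]), 'orientation': array([-2.16035185,  2.16807285, -0.0667377 ])}
scene {'fx': 487.48281228261885, 'fy': 487.48281228261885, 'cx': 285.7816385755879, 'cy': 210.31580782461126, 'distortion': array([-0.08247736,  0.        ,  0.        ,  0.        ,  0.        ]), 'position': array([ 1.31457637, -0.31607244,  0.71502601]), 'orientation': array([-1.86901889, -1.35249444,  0.670669  ])}
{'t': 0.05, 'qpos': array([ 1.04041468e+00,  1.24529502e-01,  1.65167035e+00,  2.54457020e-05,
        1.36751670e+00, -8.26002902e-02]), 'qd': array([-0.00075968,  0.00037529, -0.00256531,  0.00150954, -0.00329529,
        0.00055605]), 'joint_torque': array([ 3.06384427e-04, -4.25212526e+01, -3.66938710e+01, -1.14577069e-04,
        4.12345806e-03,  1.26565766e-05]), 'eef_pos': array([0.28114603, 0.58539055, 0.23803938]), 'ee_rot': array([-0.69737169, -3.06253031,  0.00316826]), 'contact_force': array([-0.93801892,  0.40266909,  0.06317146]), 'moment': array([-0.06132289,  0.03087954,  0.00327777]), 'finger_force': 0.0, 'gripper_width': 1.0018181820733763}
```

View pics/top.png

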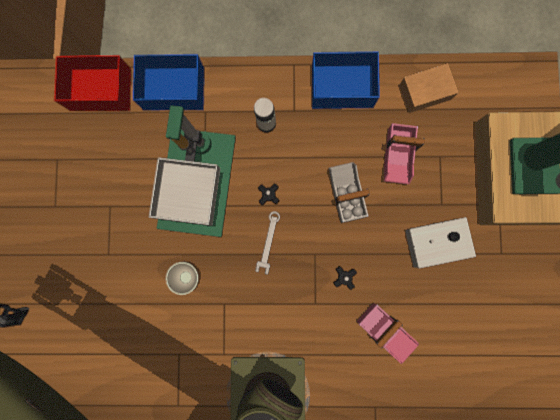

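View pics/scene.png

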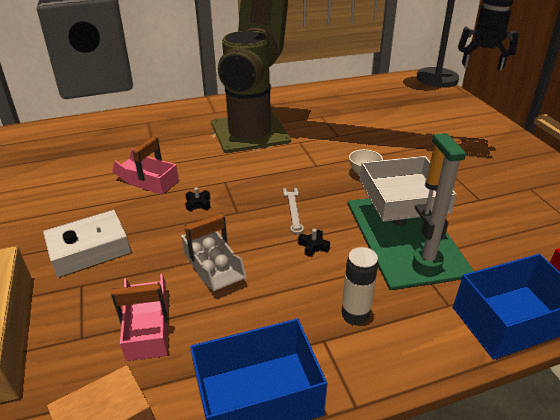

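The top view shows the steel scoop at about (350,193), its mouth pointing up in the image (+x), with the brown handle at (352,196). The pan is at (186,192), with the column beyond it at (190,145). The wrench is at (268,243) and the knobs are at (268,194) and (345,278). The scene view agrees: steel scoop at (212,258), its mouth towards the camera.

```bash
python3 - <<'E'
from h import *
c,o=snap('top'); s,_=snap('scene')
a=cv2.resize(c['pixels'][155:230,320:380],None,fx=6,fy=6,interpolation=cv2.INTER_CUBIC)[:450,:360]
b=cv2.resize(s['pixels'][205:295,175:250],None,fx=5,fy=5,interpolation=cv2.INTER_CUBIC)
im=np.zeros((450,800,3),np.uint8); im[:450,:360]=a; im[:450,375:750]=b
cv2.imwrite('pics/crop1.png',im[:,:,::-1])
d=cv2.resize(c['pixels'][95:245,140:245],None,fx=4,fy=4,interpolation=cv2.INTER_CUBIC)
cv2.imwrite('pics/crop2.png',d[:,:,::-1])
E
```

```text
(no output)
```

View pics/crop1.png

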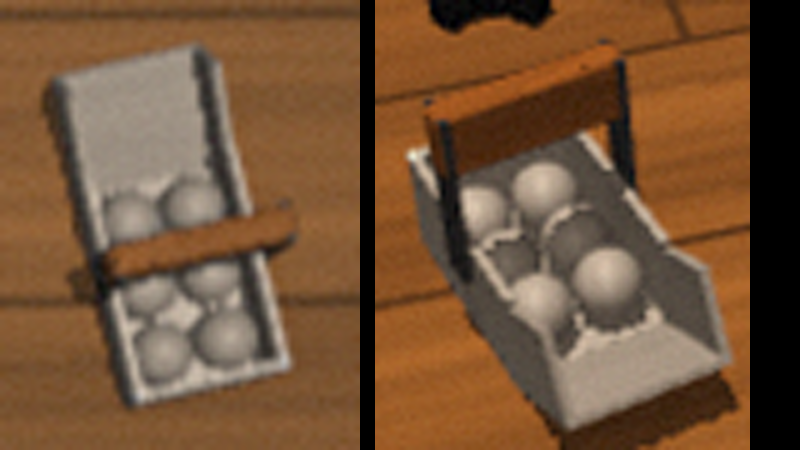

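View pics/crop2.png

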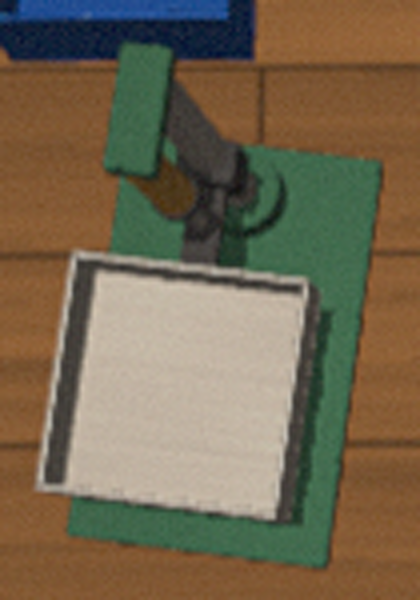

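```bash
python3 - <<'E'
from h import *
c,o=snap('top'); s,_=snap('scene')
f=lambda p,k,u,v:np.array(p)/k+np.array([u,v])
def T(p,z):return onz(c,f(p,6,320,155)-.4,z)
def S(p,z):return onz(s,f(np.array(p)-[375,0],5,175,205)-.4,z)
print('handle top',T([[108,265],[292,222]],.116),'\n scene handle top corners',S([[428,105],[612,45]],.116))
print('back',T([[130,402],[288,365]],.05)); print('lip',T([[62,80],[200,48]],.065),S([[570,425],[728,360]],.029))
def P(p,z):return onz(c,f(p,4,140,95)-.4,z)
print('pan',P([[73,252],[318,288],[285,522],[38,490]],.135)); print('base',P([[380,160],[327,567],[70,535]],.012))
print('knobs',onz(c,[[268,194],[345,278]],.03),'wr',onz(c,[[274,216],[263,268]],0),'can',onz(c,[[264,106]],.15),'tub',onz(c,[[182,278]],.05))
E
```

```text
handle top [[ 0.53305081 -0.19039846  0.116     ]
 [ 0.55144956 -0.27051757  0.116     ]] 
 scene handle top corners [[ 0.54919116 -0.27022633  0.116     ]
 [ 0.5337739  -0.19314528  0.116     ]]
back [[ 0.47778483 -0.20664583  0.05      ]
 [ 0.49449105 -0.2791216   0.05      ]]
lip [[ 0.62481964 -0.17602456  0.065     ]
 [ 0.63919357 -0.23926802  0.065     ]] [[ 0.6512157  -0.2424005   0.029     ]
 [ 0.63580349 -0.17559763  0.029     ]]
pan [[0.64192473 0.27952368 0.135     ]
 [0.6168367  0.11824171 0.135     ]
 [0.46425595 0.13805874 0.135     ]
 [0.48565875 0.29884682 0.135     ]]
base [[0.73554343 0.09471922 0.012     ]
 [0.43969994 0.13063475 0.012     ]
 [0.46327056 0.31581819 0.012     ]]
knobs [[ 0.55828544 -0.00358488  0.03      ]
 [ 0.32270323 -0.21692427  0.03      ]] wr [[ 0.49827352 -0.01927861  0.        ]
 [ 0.34941079  0.01232663  0.        ]] can [[7.72329407e-01 2.80666134e-04 1.50000000e-01]] tub [[0.32430643 0.23188856 0.05      ]]
```

```bash
cat >> h.py <<'E'
B=np.array([[0,1,0],[1,0,0],[0,0,-1.]])
def Rt(head,pitch): return (R.from_euler('z',head,degrees=True)*R.from_euler('y',pitch,degrees=True)).as_matrix()
def go(target,head,pitch=0,base=None):
    """moves (fractions) from base pose (pos,rotmat; default measured) to target TCP pose"""
    o=env.get_obs(); p,M=(o['eef_pos'],rot(o['ee_rot'])) if base is None else base
    M2=Rt(head,pitch)@B
    return np.r_[M.T@(np.array(target)-p)/.25, R.from_matrix(M.T@M2).as_rotvec()/np.radians(60)].round(3)
def pour(lip,head,pitch):
    """TCP position putting the scoop lip at 'lip'; TCP is at scoop (5,0,89) mm"""
    return np.array(lip)-Rt(head,pitch)@(np.array([.104,0,.029])-[.005,0,.089])
E
python3 - <<'E'
from h import *
o=env.get_obs();p=o['eef_pos'];M=rot(o['ee_rot']);print(M.round(3))
print(go([.5415,-.231,.25],12.5)); q=np.array([.5415,-.231,.25]); print(go(p+(q-p)/4,64.3), M.T@(q-p))
E
```

```text
[[-0.901  0.433 -0.   ]
 [ 0.433  0.901 -0.001]
 [ 0.    -0.001 -1.   ]]
[-2.352e+00 -2.494e+00 -4.300e-02 -1.000e-03  0.000e+00  8.640e-01]
[-0.588 -0.624 -0.011 -0.001 -0.     0.001] [-0.58810832 -0.62356236 -0.01069774]
```

>>> send_rows(
  moves=[
    [-0.19,-0.2,0,0,0,0,85],
    [-0.39,-0.41,0,0,0,0,85],
    [-0.58,-0.62,0,0,0,0,85],
    [-0.78,-0.83,0,0,0,0,85],
    [-0.9,-0.95,0,0,0,0,85],
  ],
)

```text
t: 0.92
eef_pos: [0.377, 0.2865, 0.2395]
ee_rot: [0.696, 3.063, 0.001]
contact_force: [1.4, 0.0, 0.2]
gripper_width: 0.991
finger_force: 0.0
```

>>> send_rows(
  moves=[
    [-0.19,-0.2,0,0,0,0.17,85],
    [-0.39,-0.41,0,0,0,0.34,85],
    [-0.58,-0.62,0,0,0,0.51,85],
    [-0.78,-0.83,0,0,0,0.68,85],
    [-0.9,-0.95,0,0,0,0.86,85],
    [-0.9,-0.95,0,0,0,0.86,85],
  ],
)

```text
t: 1.68
eef_pos: [0.4772, -0.0262, 0.2394]
ee_rot: [1.967, 2.449, -0.0]
contact_force: [-1.0, -0.1, 0.0]
gripper_width: 0.995
finger_force: 0.0
```

```bash
python3 - <<'E'
from h import *
o=env.get_obs();print(o['t'],o['eef_pos'],go([.5415,-.231,.25],12.5),go([.5415,-.231,.089],12.5))
E
```

```text
1.675 [ 0.47721347 -0.02617798  0.23940729] [-0.855  0.074 -0.042  0.     0.    -0.001] [-0.855  0.074  0.602  0.     0.    -0.001]
```

>>> send_rows(
  moves=[
    [-0.25,0.02,0,0,0,0,85],
    [-0.5,0.04,0,0,0,0,85],
    [-0.75,0.07,0,0,0,0,85],
    [-0.855,0.074,0,0,0,0,85],
    [-0.855,0.074,0,0,0,0,85],
  ],
)

```text
t: 2.3
eef_pos: [0.5421, -0.228, 0.2389]
ee_rot: [-1.961, -2.453, -0.0]
contact_force: [-0.0, -0.1, 0.4]
gripper_width: 0.99
finger_force: 0.0
```

```bash
python3 - <<'E'
from h import *
c,o=snap('wrist'); im=c['pixels'].copy()
h=np.array([.5415,-.231,0]);A=Rt(12.5,0)
P=[h+A@[dx,dy,.116] for dx in(-.008,.008) for dy in(-.042,.042)]
for u,v in proj(c,P,o): cv2.circle(im,(int(u),int(v)),3,(255,0,0),-1)
print(o['eef_pos'],proj(c,P,o).round(0).tolist()); cv2.imwrite('pics/w1.png',im[:,:,::-1])
E
```

```text
[ 0.54206364 -0.2280164   0.23888998] [[270.0, 252.0], [270.0, 153.0], [289.0, 252.0], [290.0, 153.0]]
```

View pics/w1.png

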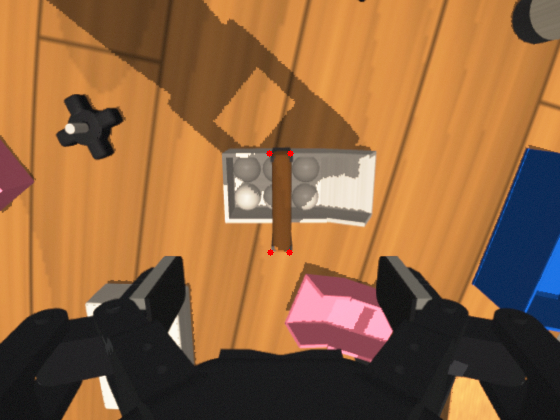

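The wrist view shows the predicted handle corners (red) within about 2 px of the handle, which spans (281,153) to (282,250). I'll descend and grip.

>>> send_rows(
  moves=[
    [-0.01,0,0.15,0,0,0,85],
    [-0.01,0,0.3,0,0,0,85],
    [-0.01,0,0.45,0,0,0,85],
    [-0.01,0,0.55,0,0,0,85],
    [-0.01,0,0.6,0,0,0,85],
    [-0.01,0,0.6,0,0,0,60],
    [-0.01,0,0.6,0,0,0,30],
    [-0.01,0,0.6,0,0,0,20],
    [-0.01,0,0.6,0,0,0,10],
    [-0.01,0,0.6,0,0,0,5],
    [-0.01,0,0.6,0,0,0,5],
    [-0.01,0,0.6,0,0,0,5],
  ],
)

```text
t: 3.85
eef_pos: [0.5435, -0.2304, 0.0905]
ee_rot: [1.96, 2.452, 0.001]
contact_force: [3.0, 1.1, 5.8]
gripper_width: 0.18
finger_force: 60.6
```

>>> send_rows(
  moves=[
    [0,0,-0.04,0,0,0,5],
    [0,0,-0.1,0,0,0,5],
    [0,0,-0.18,0,0,0,5],
    [0,0,-0.26,0,0,0,5],
    [0,0,-0.34,0,0,0,5],
    [0,0,-0.42,0,0,0,5],
    [0,0,-0.5,0,0,0,5],
    [0,0,-0.58,0,0,0,5],
    [0,0,-0.62,0,0,0,5],
    [0,0,-0.64,0,0,0,5],
    [0,0,-0.64,0,0,0,5],
  ],
)

```text
t: 5.22
eef_pos: [0.5424, -0.23, 0.2491]
ee_rot: [-1.961, -2.454, 0.0]
contact_force: [0.7, 0.1, -8.6]
gripper_width: 0.178
finger_force: 58.9
```

```bash
python3 - <<'E'
from h import *
o=env.get_obs();print(o['eef_pos'],rot(o['ee_rot']).round(3).tolist(),o['contact_force'])
C=np.array([.553,.21]); sy=-6.9; H=83
lip=np.r_[C-.03*Rt(H,0)[:2,0],.18]
q=pour(lip,H,0);print('pre',q,go(q,H), go([.47,-.08,.25],12.5))
b=(q,Rt(H,0)@B)
for th,z in((10,.175),(20,.165),(25,.16),(30,.155),(35,.15),(40,.15),(45,.15)):
    l=np.r_[lip[:2],z]; print(th,pour(l,H,th).round(3),go(pour(l,H,th),H,th,b))
E
```

```text
[ 0.54238162 -0.23000184  0.24908214] [[-0.221, 0.975, -0.0], [0.975, 0.221, 0.0], [0.0, -0.0, -1.0]] [ 0.7357898   0.09332895 -8.63593606]
pre [0.53727885 0.08196155 0.24      ] [ 1.222  0.255  0.037 -0.    -0.    -1.171] [ 0.649 -0.15  -0.003 -0.    -0.     0.004]
10 [0.539 0.094 0.251] [ 0.     0.048 -0.045  0.167  0.     0.   ]
20 [0.541 0.108 0.255] [-0.     0.106 -0.061  0.333  0.    -0.   ]
25 [0.541 0.116 0.256] [ 0.     0.139 -0.065  0.417 -0.     0.   ]
30 [0.543 0.125 0.256] [ 0.     0.173 -0.066  0.5   -0.    -0.   ]
35 [0.544 0.134 0.256] [ 0.     0.209 -0.064  0.583 -0.     0.   ]
40 [0.545 0.143 0.26 ] [-0.     0.247 -0.078  0.667 -0.    -0.   ]
45 [0.546 0.153 0.262] [ 0.     0.286 -0.09   0.75  -0.    -0.   ]
```

>>> send_rows(
  moves=[
    [0.03,0.01,0,0,0,-0.03,5],
    [0.1,0.02,0,0,0,-0.09,5],
    [0.18,0.04,0,0,0,-0.17,5],
    [0.26,0.06,0,0,0,-0.25,5],
    [0.34,0.08,0,0,0,-0.33,5],
    [0.42,0.09,0,0,0,-0.41,5],
    [0.5,0.11,0,0,0,-0.49,5],
    [0.58,0.12,0,0,0,-0.57,5],
    [0.66,0.14,0,0,0,-0.65,5],
    [0.72,0.15,0,0,0,-0.71,5],
    [0.75,0.16,0,0,0,-0.74,5],
    [0.75,0.16,0,0,0,-0.74,5],
  ],
)

```text
t: 6.72
eef_pos: [0.5401, -0.0379, 0.2493]
ee_rot: [-0.887, -3.014, 0.0]
contact_force: [-0.2, 0.8, -8.0]
gripper_width: 0.178
finger_force: 59.0
```

```bash
python3 - <<'E'
from h import *
o=env.get_obs();print(o['eef_pos'],rot(o['ee_rot']).round(3).tolist(),o['contact_force'])
print(go([.537,.082,.245],83))
E
```

```text
[ 0.54010501 -0.03787439  0.24925993] [[-0.841, 0.542, -0.0], [0.542, 0.841, -0.0], [-0.0, -0.0, -1.0]] [-0.20366128  0.83962504 -8.01322404]
[ 0.27   0.396  0.017 -0.     0.    -0.43 ]
```

>>> send_rows(
  moves=[
    [0.01,0.02,0,0,0,-0.02,5],
    [0.04,0.06,0,0,0,-0.06,5],
    [0.08,0.12,0,0,0,-0.13,5],
    [0.13,0.18,0,0,0,-0.2,5],
    [0.17,0.25,0,0,0,-0.27,5],
    [0.21,0.31,0,0,0,-0.33,5],
    [0.25,0.36,0,0,0,-0.39,5],
    [0.27,0.39,0,0,0,-0.42,5],
    [0.27,0.396,0.01,0,0,-0.43,5],
    [0.27,0.396,0.01,0,0,-0.43,5],
  ],
)

```text
t: 7.98
eef_pos: [0.537, 0.0811, 0.2464]
ee_rot: [-0.194, -3.135, 0.001]
contact_force: [0.6, 0.4, -8.4]
gripper_width: 0.181
finger_force: 58.9
```

```bash
python3 - <<'E'
from h import *
c,o=snap('top'); s,_=snap('scene')
print(o['t'],o['eef_pos'],rot(o['ee_rot']).round(3).tolist(),o['contact_force'],o['qpos'])
im=np.zeros((400,800,3),np.uint8)
im[:,:400]=cv2.resize(c['pixels'][100:260,120:280],(400,400)); im[:,400:]=cv2.resize(s['pixels'][90:290,330:530],(400,400))
cv2.imwrite('pics/pre.png',im[:,:,::-1])
E
```

```text
7.975 [0.5370455  0.08114036 0.24637929] [[-0.992, 0.123, -0.001], [0.123, 0.992, -0.001], [0.001, -0.001, -1.0]] [ 0.56019184  0.40641627 -8.43519751] [ 5.13457609e-02 -1.17525267e-01  1.88029789e+00 -4.92993559e-04
  1.37956274e+00 -1.39600172e+00]
```

View pics/pre.png

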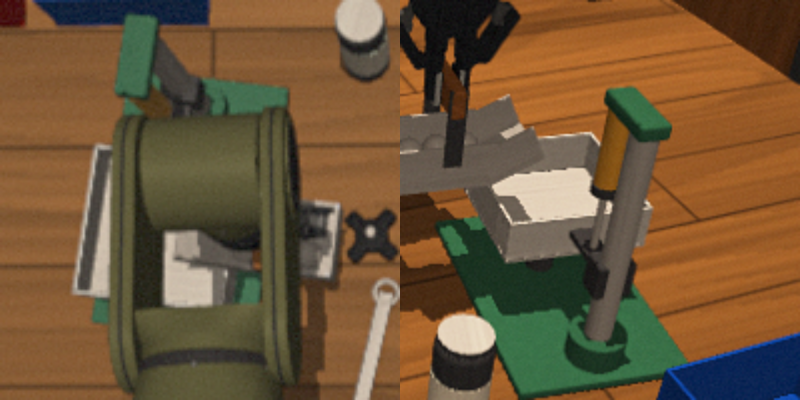

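The left half shows the scoop mouth at (190,245), inside the pan's right side. In the right half the lip at (540,155) sits above the near part of the pan, clear of the rim. Now I'll tip it slowly.

>>> send_rows(
  moves=[
    [0,0.01,-0.01,0.04,0,0,5],
    [0,0.024,-0.015,0.08,0,0,5],
    [0,0.036,-0.02,0.125,0,0,5],
    [0,0.05,-0.02,0.167,0,0,5],
    [0,0.064,-0.025,0.21,0,0,5],
    [0,0.078,-0.03,0.25,0,0,5],
    [0,0.092,-0.032,0.29,0,0,5],
    [0,0.106,-0.036,0.333,0,0,5],
    [0,0.12,-0.038,0.37,0,0,5],
    [0,0.12,-0.038,0.37,0,0,5],
    [0,0.12,-0.038,0.37,0,0,5],
  ],
)

```text
t: 9.45
eef_pos: [0.5409, 0.1112, 0.2563]
ee_rot: [-0.188, -3.054, 0.599]
contact_force: [0.0, -0.2, -7.9]
gripper_width: 0.182
finger_force: 59.1
```

```bash
python3 - <<'E'
from h import *
o=env.get_obs();M=rot(o['ee_rot']);print(o['eef_pos'],np.degrees(np.arccos(-M[2,2])),o['contact_force'],o['qpos'].round(2))
H=83;C=np.array([.553,.21]);lip=np.r_[C-.03*Rt(H,0)[:2,0],.15]
for th in(25,28,30,32,35,40,45):print(th,go(pour(lip,H,th),H,th))
c,o=snap('scene'); cv2.imwrite('pics/tip1.png',cv2.resize(c['pixels'][90:290,330:530],(500,500))[:,:,::-1])
E
```

```text
[0.54088484 0.11118608 0.25626656] 22.17839136657138 [ 0.04315086 -0.2031306  -7.88034444] [ 0.27 -0.    1.79 -0.36  1.52 -1.13]
25 [ 0.     0.034  0.029  0.047 -0.    -0.001]
28 [ 0.     0.048  0.01   0.097 -0.    -0.001]
30 [ 0.     0.058 -0.003  0.13  -0.    -0.001]
32 [ 0.     0.069 -0.015  0.164 -0.    -0.001]
35 [ 0.     0.085 -0.033  0.214 -0.001 -0.001]
40 [ 0.     0.115 -0.061  0.297 -0.001 -0.001]
45 [ 0.     0.146 -0.086  0.38  -0.001 -0.001]
```

View pics/tip1.png

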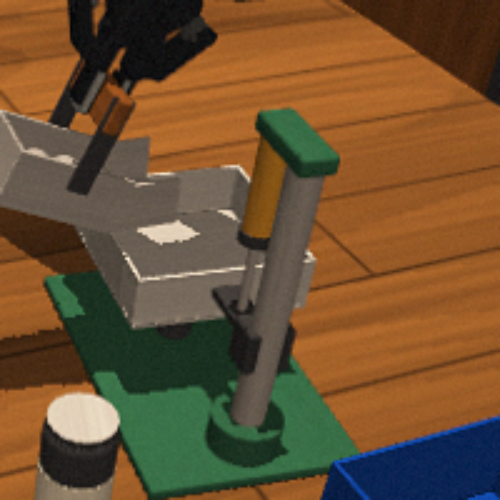

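The picture shows the scoop tipped about 22° with its mouth at (150,190) over the pan. The balls are still inside and the pan is up. I'll keep tipping gradually.

>>> send_rows(
  moves=[
    [0,0.02,0.01,0.02,0,0,5],
    [0,0.034,0.02,0.047,0,0,5],
    [0,0.039,0.018,0.065,0,0,5],
    [0,0.044,0.014,0.08,0,0,5],
    [0,0.048,0.01,0.097,0,0,5],
    [0,0.053,0.004,0.115,0,0,5],
    [0,0.058,-0.003,0.13,0,0,5],
    [0,0.058,-0.003,0.13,0,0,5],
    [0,0.058,-0.003,0.13,0,0,5],
    [0,0.058,-0.003,0.13,0,0,5],
  ],
)

```text
t: 10.75
eef_pos: [0.5425, 0.1246, 0.2516]
ee_rot: [-0.185, -2.998, 0.804]
contact_force: [-1.0, -0.3, -7.6]
gripper_width: 0.182
finger_force: 59.1
```

>>> send_rows(
  moves=[
    [0,0.005,-0.007,0.017,0,0,5],
    [0,0.009,-0.013,0.034,0,0,5],
    [0,0.014,-0.02,0.05,0,0,5],
    [0,0.018,-0.027,0.067,0,0,5],
    [0,0.022,-0.033,0.084,0,0,5],
    [0,0.022,-0.033,0.084,0,0,5],
    [0,0.022,-0.033,0.084,0,0,5],
    [0,0.022,-0.033,0.084,0,0,5],
  ],
)

```text
t: 11.75
eef_pos: [0.5438, 0.1335, 0.2564]
ee_rot: [-0.183, -2.956, 0.933]
contact_force: [0.5, -0.2, -4.0]
gripper_width: 0.181
finger_force: 59.9
```

```bash
python3 - <<'E'
from h import *
o=env.get_obs();M=rot(o['ee_rot']);print(o['t'],o['eef_pos'],np.degrees(np.arccos(-M[2,2])),o['contact_force'],o['qpos'].round(2))
H=83;C=np.array([.553,.21]);lip=np.r_[C-.03*Rt(H,0)[:2,0],.148]
for th in(37,40,45):print(th,go(pour(lip,H,th),H,th))
c,o=snap('scene'); cv2.imwrite('pics/tip2.png',cv2.resize(c['pixels'][90:290,330:530],(500,500))[:,:,::-1])
E
```

```text
11.75 [0.54377545 0.13354592 0.25643117] 35.029670869984145 [ 0.54606252 -0.2055876  -3.95099551] [ 0.39  0.1   1.73 -0.53  1.63 -1.01]
37 [ 0.001  0.015 -0.006  0.033 -0.    -0.001]
40 [ 0.001  0.029 -0.026  0.083 -0.    -0.001]
45 [ 0.001  0.054 -0.058  0.166 -0.    -0.001]
```

View pics/tip2.png

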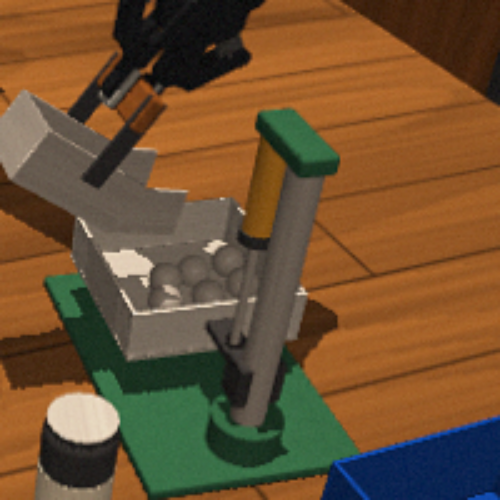

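The pan is down with five or six balls in it, at (165–240, 260–298). I'll raise the scoop and level it.

```bash
python3 - <<'E'
from h import *
o=env.get_obs();print(o['contact_force'],o['qd'].round(3))
print(go(o['eef_pos']+[0,0,.04],83,35)); 
for th in(28,20,10,0):print(th,go(np.array([.537,.082,.30])*(1-th/35)+(o['eef_pos']+[0,0,.045])*th/35,83,th))
E
```

```text
[ 0.01351157  0.25181038 -1.87175123] [ 0.     0.002  0.004 -0.001  0.     0.   ]
[-0.    -0.092 -0.131 -0.001 -0.    -0.001]
28 [ 0.    -0.137 -0.123 -0.117 -0.    -0.001]
20 [ 0.    -0.175 -0.094 -0.251 -0.    -0.001]
10 [ 0.001 -0.223 -0.059 -0.417  0.    -0.001]
0 [ 0.001 -0.27  -0.024 -0.584  0.    -0.001]
```

>>> send_rows(
  moves=[
    [0,-0.03,-0.04,0,0,0,5],
    [0,-0.06,-0.09,0,0,0,5],
    [0,-0.095,-0.135,0,0,0,5],
    [0,-0.137,-0.123,-0.117,0,0,5],
    [0,-0.155,-0.11,-0.18,0,0,5],
    [0,-0.175,-0.094,-0.251,0,0,5],
    [0,-0.2,-0.077,-0.334,0,0,5],
    [0,-0.223,-0.059,-0.417,0,0,5],
    [0,-0.246,-0.042,-0.5,0,0,5],
    [0,-0.27,-0.024,-0.584,0,0,5],
    [0,-0.27,-0.024,-0.584,0,0,5],
  ],
)

```text
t: 13.18
eef_pos: [0.5372, 0.0806, 0.3008]
ee_rot: [0.197, 3.134, -0.003]
contact_force: [0.1, 1.0, -2.4]
gripper_width: 0.175
finger_force: 59.9
```

```bash
python3 - <<'E'
from h import *
o=env.get_obs();M=rot(o['ee_rot']);print(o['t'],o['eef_pos'],M.round(3).tolist(),o['contact_force'])
print(go([.54,-.07,.25],45),go([.54,-.23,.25],12.5))
E
```

```text
13.175 [0.53716706 0.08057094 0.30083676] [[-0.992, 0.125, 0.001], [0.125, 0.992, -0.002], [-0.001, -0.002, -1.0]] [ 0.07602551  1.03100372 -2.39220973]
[-0.086 -0.596  0.204 -0.001  0.002  0.63 ] [-1.670e-01 -1.231e+00  2.060e-01 -1.000e-03  2.000e-03  1.172e+00]
```

Scoop weight is 2.4 N, so it is about empty. Moving it back.

>>> send_rows(
  moves=[
    [-0.01,-0.08,0,0,0,0.05,5],
    [-0.03,-0.18,0.02,0,0,0.15,5],
    [-0.05,-0.3,0.06,0,0,0.27,5],
    [-0.06,-0.42,0.1,0,0,0.39,5],
    [-0.08,-0.54,0.14,0,0,0.51,5],
    [-0.1,-0.66,0.16,0,0,0.62,5],
    [-0.11,-0.78,0.18,0,0,0.73,5],
    [-0.13,-0.9,0.2,0,0,0.84,5],
    [-0.14,-0.97,0.2,0,0,0.93,5],
    [-0.14,-0.99,0.2,0,0,0.98,5],
    [-0.14,-0.99,0.2,0,0,0.98,5],
  ],
)

```text
t: 14.55
eef_pos: [0.5415, -0.1682, 0.2495]
ee_rot: [-1.708, -2.636, 0.002]
contact_force: [-0.9, 0.2, -2.3]
gripper_width: 0.176
finger_force: 60.0
```

```bash
python3 - <<'E'
from h import *
o=env.get_obs();print(o['t'],o['eef_pos'],o['contact_force'])
print(go([.542,-.23,.25],12.5),go([.542,-.23,.092],12.5))
c,o=snap('scene'); d,o=snap('top')
im=np.zeros((400,800,3),np.uint8)
im[:,400:]=cv2.resize(d['pixels'][100:260,140:300],(400,400)); im[:,:400]=cv2.resize(c['pixels'][90:290,330:530],(400,400))
cv2.imwrite('pics/after.png',im[:,:,::-1])
E
```

```text
14.55 [ 0.54150315 -0.16822375  0.24952559] [-0.86545808  0.21334999 -2.29901129]
[-0.226 -0.099 -0.002 -0.001  0.     0.194] [-0.226 -0.098  0.63  -0.001  0.     0.194]
```

View pics/after.png

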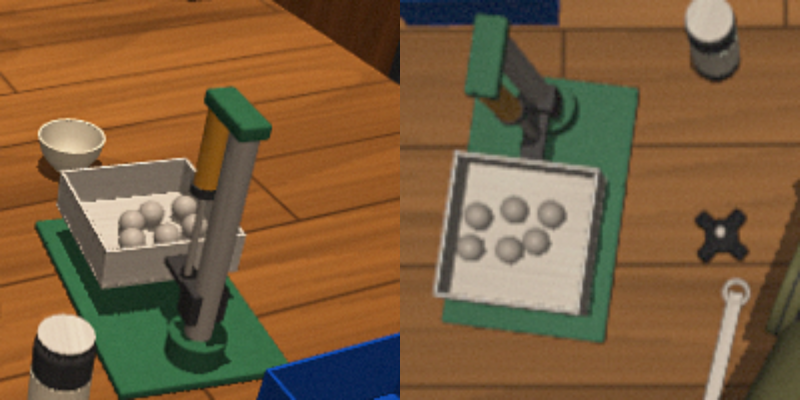

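All six balls are in the pan, at (470–550, 210–250) in the right half, and the bystanders haven't moved. Now I'll put the scoop back.

>>> send_rows(
  moves=[
    [-0.06,-0.03,0,0,0,0.06,5],
    [-0.15,-0.07,0,0,0,0.13,5],
    [-0.226,-0.098,0.02,0,0,0.194,5],
    [-0.226,-0.098,0.14,0,0,0.194,5],
    [-0.226,-0.098,0.26,0,0,0.194,5],
    [-0.226,-0.098,0.38,0,0,0.194,5],
    [-0.226,-0.098,0.48,0,0,0.194,5],
    [-0.226,-0.098,0.56,0,0,0.194,5],
    [-0.226,-0.098,0.6,0,0,0.194,5],
    [-0.226,-0.098,0.62,0,0,0.194,5],
    [-0.226,-0.098,0.63,0,0,0.194,5],
    [-0.226,-0.098,0.63,0,0,0.194,5],
  ],
)

```text
t: 16.15
eef_pos: [0.5428, -0.2295, 0.0928]
ee_rot: [1.966, 2.449, 0.0]
contact_force: [-0.7, 1.1, -2.9]
gripper_width: 0.176
finger_force: 59.9
```

>>> send_rows(
  moves=[
    [0,0,0.004,0,0,0,5],
    [0,0,0.008,0,0,0,5],
    [0,0,0.011,0,0,0,5],
    [0,0,0.011,0,0,0,5],
  ],
)

```text
t: 16.65
eef_pos: [0.5427, -0.2294, 0.0905]
ee_rot: [1.966, 2.45, 0.0]
contact_force: [-3.4, 1.2, 6.3]
gripper_width: 0.179
finger_force: 61.0
```

Contact made (+6 N). Releasing and retreating upward.

>>> send_rows(
  moves=[
    [0,0,0,0,0,0,25],
    [0,0,0,0,0,0,45],
    [0,0,0,0,0,0,85],
    [0,0,0,0,0,0,85],
    [0,0,0,0,0,0,85],
    [0,0,0,0,0,0,85],
    [0,0,-0.05,0,0,0,85],
    [0,0,-0.2,0,0,0,85],
    [0,0,-0.4,0,0,0,85],
    [0,0,-0.6,0,0,0,85],
    [0,0,-0.7,0,0,0,85],
    [0,0,-0.7,0,0,0,85],
  ],
)

```text
t: 18.15
eef_pos: [0.5436, -0.23, 0.2685]
ee_rot: [1.962, 2.445, 0.002]
contact_force: [0.1, -0.2, 0.5]
gripper_width: 0.991
finger_force: 0.0
```

```bash
python3 - <<'E'
from h import *
o=env.get_obs();print(o['t'],o['eef_pos'],o['gripper_width'])
c,o=snap('scene','end.png')
E
```

```text
18.15 [ 0.54363211 -0.22996843  0.26846822] 0.9913693433893522
```

View pics/end.png

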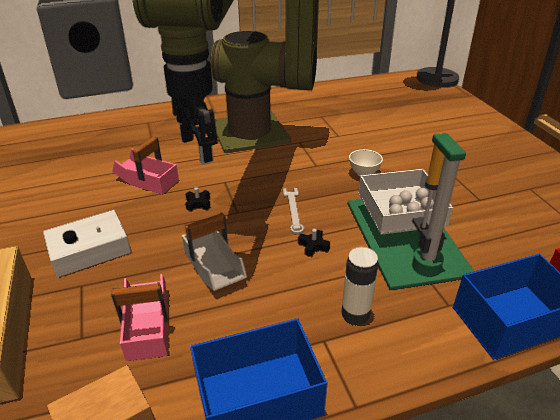

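The scoop stands flat and empty at (212,258). The pan at (405,200) is down with six balls in it, and everything else is in place.

```bash
python3 -c "from cell import env; print(env.sign_off())"
```

```text
the job is handed in; nothing more can be done
None
```

I poured all six balls into the pan, which is down on its stop with none spilled. The scoop is back flat on the bench and nothing else was disturbed. The job was handed in at about 18 s of the 61 s limit, and no verdict came back.

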